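# Move oiled slider bars from the sloping drip rack to the upright stand

## Robot

A 6-joint arm with a two-finger parallel gripper is mounted at the origin on a cart in front of the work surface, level with it; the furniture and walls round the work are solid. World frame = base frame: x ahead of the robot, y to its left, z up, the work surface at z = 0. Lengths are in mm, angles in rad, forces in N, time in s.
With the tool pointing down it reaches from about 350 to 975 mm from the base axis. Payload 7.1 kg.
Tool frame: the origin (TCP) lies midway between the tips of the shut fingers; the grasp point (between the pads) lies 19 mm behind it; z points along the fingers, y is the line along which they close (so a half turn about z gives the same grasp; the last joint's range is limited). The gripper opens to 88 mm and grips with 3 to 60 N. Pads are 20 mm wide; open, the fingers measure 115 mm over their backs; the gripper's body (75 mm by 178 mm) begins 61 mm behind the grasp point.
Start: joints at [-1.294, 0.423, 1.63, -0, 1.089, -0.019], TCP at [182.209, -597.833, 196.175] pointing down, gripper open.
Joint ranges: [-3, 3], [-0.9, 2.11], [0.09, 2.58], [-1.31, 4.45], [0.11, 2.69], [-2.54, 2.54]. Speed limits (rad/s): [2.39, 2.39, 3.01, 3.14, 3.14, 3.14].

## Interface

Orientations are given as a rotation vector (axis times angle).
In Python, from workcell import ctrl gives the robot as it stands. The module is installed in compiled form; this text tells all that it offers.
- The arm moves only by the tool apply_moves, never from a script. Its argument "targets" is a list of rows, each a list of 3 entries, a list of its own where there are three numbers: the opening, from -1 (shut) to 1 (fully open), then the shift along the tool's x, y, z normalised to -1 to 1, where 1 is 5 cm, then the turn, a rotation vector about the tool's x, y, z normalised to -1 to 1, where 1 is 90 degrees. In form: [[jaw, [x, y, z], [wx, wy, wz]], ...]. A call has 1 to 8 rows; each row shifts and turns the commanded pose from where the row before left it, along the tool's axes as they then stand; what a row does not reach is not made up. A row lasts 1/8 s, in which the tool goes at most 62.5 mm and 10.7 degrees, less where a joint would pass 70% of its speed; a pose out of reach is approached as far as the arm can. A call with a number of a shift or a turn outside -1 to 1 is refused whole. A call with a gripper value outside its range is refused whole. The fingers move at their own pace and stop on an object; the grip force is fixed at half the most. Time passes only in rows, so rows that do not move let the fingers close. It gives the time, the measured TCP pose, the force, the opening and the grip force at its end, in the units of the state.
- ctrl.get_obs(): the state, without advancing time (a new reading comes with each control period).
- ctrl.get_image(name): name is "scene" or "top" or "wrist"; returns a dict with "pixels" (480x640x3 uint8, blue, green, red), "camera_matrix" (3x3 intrinsics, pixels), "k1" (the pictures are not rectified: a ray, as slopes to the right and down, at radius r is drawn at 1 + k1 r^2 times it, then the intrinsics apply), "view" (4x4, takes a point from world to camera coordinates); the wrist camera has in their place "hand_eye" (4x4, takes a point from camera to tool coordinates, whose origin is the TCP and whose axes are the flange's). Camera axes: x right, y down, z forward; pixel columns grow to the right and rows downward; lengths in mm; the calibration is good to about 2 mm. A picture is of the moment at which its call begins: read the wrist's pose just before it. There is no depth.
- ctrl.close_job(): hands the job in; it is judged then, once.
Trained networks look in the newest picture that a camera, given by its name, has taken for a name from the list of things; names that differ only in an ending like _2 or _b are one class to them, and where a whole thing is asked for, a point or a joint stands for the part that bears it (a point fixed in the world has none). Each returns a list of dicts, best first, with "score" (0 to 1); they miss things now and then, are a little off and sometimes report something else, mostly with a low value. They report only what shows in the picture. A call takes as long as a camera call. They do not tell look-alikes from the thing itself.
- ctrl.masks_of(label, camera): "region" (480x640 bool, what is visible of it) and "bbox" ([left, top, right, bottom] in pixels, round what is visible of it).
- ctrl.pinpoint(label, camera): "xy" ([column, row] in pixels: a listed point, or the origin of a listed thing).
The state is a dict: "t": time; "qpos": joint angles; "qvel": joint speeds; "joint_torque": joint torques, N m; "ee_pos": TCP position; "orientation": TCP orientation; "ft_force": force on the tool from outside, world axes, zero at the start; "moment": the same for the moment, N m; "width": finger opening in mm; "grasp_force": force on a finger pad.
Only numpy, scipy, OpenCV 4.12 (cv2) and the standard library are available. Lean on these libraries where they do the work, as an engineer would, in place of code of your own. Each camera call takes 0.05 s, during which the arm holds its last target. There are 200 camera calls.

## Task

The two wooden slider bars leaning in the sloping drip rack have drained. Move them to the upright stand, one in each of its two narrow wells, foot down and knob up with the foot resting on the bottom of the well; the oil is still soft, so lower them gently all the way to the bottom before letting go - don't drop or ram them in - and leave the wax tin and the sanding block where they are.

Things in the scene. Friction and masses are not known exactly. Their poses are not given: they have to be found in the camera images.
- bar_a: loose wooden bar 192 mm long, 55 g: straight shank 20 mm (y) x 18 mm (z), 170 mm long, with a round knob 32 mm diameter, 22 mm long, on one end. Starts in the rack's left (rack +y) pocket, knob up, leaning 30 degrees. x axis runs from knob to foot; origin halfway along, 16 mm off the centreline (which is at y = 0, z = +16 mm). Foot end at x = +96 mm, knob x = -96 to -74 mm
- bar_b: loose wooden bar 192 mm long, 55 g: straight shank 20 mm (y) x 18 mm (z), 170 mm long, with a round knob 32 mm diameter, 22 mm long, on one end. Starts in the rack's right (rack -y) pocket, knob up, leaning 30 degrees. x axis runs from knob to foot; origin halfway along, 16 mm off the centreline (which is at y = 0, z = +16 mm). Foot end at x = +96 mm, knob x = -96 to -74 mm
- bar_a_foot (a point): centre of bar_a's foot end face (the end without knob); axes as the bar's
- bar_b_foot (a point): centre of bar_b's foot end face (the end without knob); axes as the bar's
- bar_a_knob (a point): middle of bar_a's knob (32 mm diameter, 22 mm long), on the centreline, 11 mm from the knob's end and 181 mm from the foot; a good place to grip, fingers pointing along the bar
- bar_b_knob (a point): middle of bar_b's knob (32 mm diameter, 22 mm long), on the centreline, 11 mm from the knob's end and 181 mm from the foot; a good place to grip, fingers pointing along the bar
- drip_rack: fixed light-wood rack, base board 150 x 170 mm, origin on the bench (board from x = -60 to +90 mm). Two 26 mm square pockets, 70 mm deep, at y = +40 and -40 mm, lean 30 degrees from vertical, mouths facing up and to the rack's -x (the robot). A board under each bar reaches 129 mm up from the foot; the upper 63 mm stick out. Draw a bar out along its length, 75 mm or more
- stand: fixed stand of darker wood on a base board 100 x 170 x 12 mm, origin at the centre of its underside on the bench, z up. Two upright square wells on it, 30 x 30 mm inside, walls 7 mm, 80 mm apart along the stand's y; rims 102 mm, well floors 19 mm above the bench. A bar fits at any turn about its own length
- well_left (a point): centre of the floor of the stand's well at its y = +40 mm; the mouth is 83 mm straight above
- well_right (a point): centre of the floor of the stand's well at its y = -40 mm; the mouth is 83 mm straight above
- wax_tin: round tin of wax, 74 mm diameter, 34 mm high, loose on the bench, origin at the centre of its underside; a bystander
- sanding_block: cork sanding block, 65 x 106 x 32 mm, loose on the bench, origin at the centre of its underside; a bystander
There are look-alikes about, which are no part of the job. What is shaped like the stand but purple is not meant.

How it is judged:
By the outcome, as a careful person would: the job done as asked, in the order asked, and still so for the second after the job is handed in, with the robot touching nothing.
It also fails if it takes over 58 s, if anything falls off the work surface, if the arm or the gripper's body presses on something with over 40 N, if the wrist force passes 120 N, or if a joint passes its speed limit or range.

## Working session

There is one attempt and no reset: what is moved stays moved. The work goes in short steps, Python scripts to look and compute and a tool call to move; the robot and the scene stay as the last step left them, time stands still between calls to the robot, and variables do not carry over. Pictures are saved under pics/ and viewed, at most 10 in all, crops included, and the job is handed in when it is done.

Besides the shell and the picture viewer there is one more tool, called after "Emit:" as a command line: name --argument value ..., lists and objects as JSON in quotes. apply_moves: Moves the arm, as the interface text tells. Scaled input: -1 to 1 covers 5 cm each way for a shift and 90 degrees each way for a turn. Its arguments: {"type":"object","properties":{"targets":{"type":"array"}},"required":["targets"]}

```bash
mkdir -p pics
cat > h.py <<'E'
import numpy as np, cv2
from workcell import ctrl
from scipy.spatial.transform import Rotation as R
def cam(im, obs=None):
    K=np.array(im["camera_matrix"]);k1=im["k1"]
    if "view" in im: V=np.array(im["view"])
    else:
        T=np.eye(4);T[:3,:3]=R.from_rotvec(obs["orientation"]).as_matrix();T[:3,3]=obs["ee_pos"]
        V=np.linalg.inv(T@np.array(im["hand_eye"]))
    return K,k1,V
def ray(c,xy):
    K,k1,V=c
    s=cv2.undistortPoints(np.array([[xy]],float),K,np.array([k1,0,0,0.]))[0,0]
    d=V[:3,:3].T@np.array([s[0],s[1],1]); return -V[:3,:3].T@V[:3,3], d/np.linalg.norm(d)
def proj(c,P):
    K,k1,V=c
    P=np.atleast_2d(P)
    return cv2.projectPoints(P.astype(float),cv2.Rodrigues(V[:3,:3])[0],V[:3,3],K,np.array([k1,0,0,0.]))[0][:,0]
def tri(rs):
    A=sum(np.eye(3)-np.outer(d,d) for o,d in rs);b=sum((np.eye(3)-np.outer(d,d))@o for o,d in rs)
    p=np.linalg.solve(A,b);return p,[float(np.linalg.norm(np.cross(p-o,d))) for o,d in rs]
def onz(r,z): o,d=r; return o+d*(z-o[2])/d[2]
E
python3 - <<'E'
from h import *
for n in["scene","top"]:
    im=ctrl.get_image(n);cv2.imwrite(f"pics/{n}0.png",im["pixels"])
    c=cam(im);print(n,"cam at",ray(c,(320,240)))
    for l in["bar_a","bar_a_knob","bar_a_foot","drip_rack","stand","well_left","well_right","wax_tin","sanding_block"]:
        print(l,[(np.round(p["xy"]).tolist(),round(p["score"],2)) for p in ctrl.pinpoint(l,n)])
o=ctrl.get_obs();print(o["t"],o["ft_force"],o["orientation"])
E
```

```text
scene cam at (array([ -46.76906273,  542.20076932, 1168.157758  ]), array([ 0.47452666, -0.46082539, -0.74997628]))
bar_a [([326.0, 302.0], 0.68), ([282.0, 256.0], 0.57), ([257.0, 298.0], 0.54), ([382.0, 255.0], 0.33)]
bar_a_knob [([268.0, 277.0], 0.66), ([352.0, 313.0], 0.44)]
bar_a_foot [([249.0, 301.0], 0.61)]
drip_rack [([268.0, 301.0], 0.95), ([245.0, 301.0], 0.56)]
stand [([413.0, 208.0], 0.98), ([382.0, 255.0], 0.62), ([258.0, 298.0], 0.26)]
well_left [([371.0, 254.0], 0.98), ([408.0, 209.0], 0.78)]
well_right [([388.0, 242.0], 0.93), ([425.0, 199.0], 0.67)]
wax_tin [([328.0, 306.0], 0.68)]
sanding_block [([355.0, 316.0], 0.73), ([257.0, 296.0], 0.29)]
top cam at (array([ 471.13640506, -101.97136918, 1288.00384684]), array([ 6.32211358e-02,  3.13568274e-04, -9.97999494e-01]))
bar_a [([249.0, 206.0], 0.81), ([212.0, 216.0], 0.65)]
bar_a_knob [([211.0, 220.0], 0.84)]
bar_a_foot [([290.0, 291.0], 0.58), ([382.0, 257.0], 0.37)]
drip_rack [([236.0, 211.0], 0.79), ([378.0, 255.0], 0.57)]
stand [([483.0, 232.0], 0.8), ([381.0, 256.0], 0.57)]
well_left [([468.0, 231.0], 0.66), ([366.0, 258.0], 0.61)]
well_right [([400.0, 255.0], 0.93), ([500.0, 236.0], 0.87)]
wax_tin [([282.0, 258.0], 0.62)]
sanding_block [([291.0, 294.0], 0.86)]
1.0 [-0.55463732 -0.31591967  0.65838351] [-3.10728279e+00 -4.62972033e-01 -6.89159420e-06]
```

Run:
```python
import cv2
a=cv2.imread("pics/scene0.png")[150:390,180:500];cv2.imwrite("pics/s1.png",cv2.resize(a,(800,600),interpolation=cv2.INTER_CUBIC))
a=cv2.imread("pics/top0.png")[140:350,170:550];cv2.imwrite("pics/t1.png",cv2.resize(a,(800,442),interpolation=cv2.INTER_CUBIC))
```

```text
(no output)
```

View pics/s1.png

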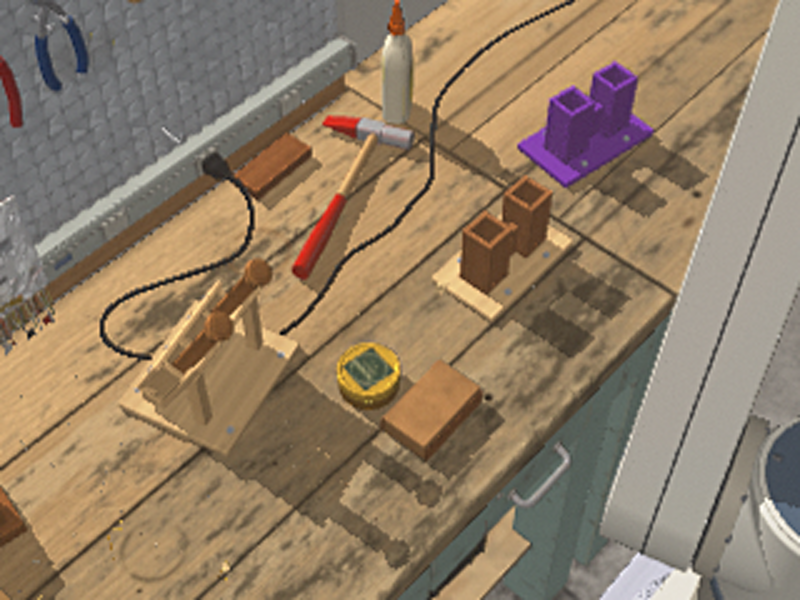

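View pics/t1.png

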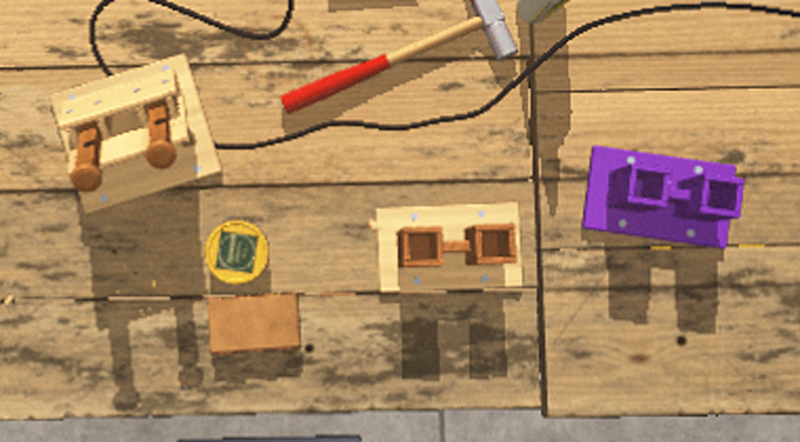

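The brown stand is in the middle right (its wells are at scene px (375,242) and (391,225), top px (370,257) and (404,256)). The purple look-alike is further right. The knobs are at scene px (268,280) and (283,258), top px (212,224) and (246,212), with tin and block between rack and stand.

```bash
cat >> h.py <<'E'
S=lambda x,y:(180+x/2.5,150+y/2.5)
T=lambda x,y:(170+x/2.105,140+y/2.105)
E
python3 - <<'E'
from h import *
s=cam(ctrl.get_image("scene"));t=cam(ctrl.get_image("top"))
for n,a,b in[("knobA",S(220,325),T(88,177)),("knobB",S(258,271),T(161,152)),("rimL",S(487,229),T(421,246)),("rimR",S(527,188),T(493,244))]:
    print(n,*[np.round(v,1) for v in tri([ray(s,a),ray(t,b)])])
for n,p in[("rack",[(52,97),(186,55),(221,172),(86,211)]),("stand",[(377,207),(519,203),(523,287),(380,293)])]:
    q=np.array([onz(ray(t,T(*c)),12) for c in p]);print(n,np.round(q),np.round(q.mean(0)))
    e=(q[1]-q[0]+q[2]-q[3])/2;print("edge",np.linalg.norm(e),"yaw of -y edge",np.degrees(np.arctan2(e[1],e[0]))+90)
for c in [(237,252),(255,322)]: print(np.round(onz(ray(t,T(*c)),33)))
E
```

```text
knobA [579.4 130.  185.8] [1.4 1.4]
knobB [603.1  54.6 186.7] [1.9 1.9]
rimL [ 503.  -217.6  103. ] [2. 2.]
rimR [ 503.5 -294.5  114. ] [1.6 1.6]
rack [[694. 210.  12.]
 [742.  50.  12.]
 [600.  10.  12.]
 [557. 170.  12.]] [648. 110.  12.]
edge 166.41345503555868 yaw of -y edge 15.75242535870423
stand [[ 555. -174.   12.]
 [ 556. -343.   12.]
 [ 456. -344.   12.]
 [ 453. -175.   12.]] [ 505. -259.   12.]
edge 168.41470747644416 yaw of -y edge 0.7692608552663955
[504.  -9.  33.]
[423. -28.  33.]
```

```bash
cat >> h.py <<'E'
def Rt(yaw,tilt):  # tool pointing down, x_t along yaw; tilt swings tool z toward +x_t (deg)
    return R.from_euler('z',yaw,degrees=True)*R.from_euler('x',180,degrees=True)*R.from_euler('y',tilt,degrees=True)
def plan(wps,jaw,start=None):
    """wps: list of (pos,Rot,nrows). prints rounded rows, returns predicted pose"""
    if start is None:
        o=ctrl.get_obs();start=(np.array(o["ee_pos"]),R.from_rotvec(o["orientation"]))
    p,r=start;rows=[]
    for P,Q,n in wps:
        p0,r0=p,r;w=(r0.inv()*Q).as_rotvec()
        for i in range(1,n+1):
            tp=p0+(np.array(P)-p0)*i/n;tr=r0*R.from_rotvec(w*i/n)
            d=np.round(r.inv().apply(tp-p)/50,3);a=np.round((r.inv()*tr).as_rotvec()/(np.pi/2),3)
            rows.append([jaw,d.tolist(),a.tolist()])
            if abs(d).max()>1 or np.linalg.norm(a)>.118: print("LIMIT",d,a)
            p=p+r.apply(d*50);r=r*R.from_rotvec(a*np.pi/2)
    for k in range(0,len(rows),8): print(str(rows[k:k+8]).replace(" ",""))
    return p,r
E
python3 - <<'E'
from h import *
im=ctrl.get_image("wrist");print(np.round(im["hand_eye"],3),im["camera_matrix"])
o=ctrl.get_obs();print(Rt(17,0).as_rotvec(),o["orientation"],Rt(17,30).as_matrix()[:,2])
plan([([300,-420,380],Rt(8,0),8),([410,-258,400],Rt(0,0),6)],1)
E
```

```text
[[   0.      -0.969   -0.247   68.33 ]
 [   1.       0.      -0.      -0.445]
 [   0.      -0.247    0.969 -187.974]
 [   0.       0.       0.       1.   ]] [[403.80587188   0.         320.39117151]
 [  0.         403.80587188 238.69884074]
 [  0.           0.           1.        ]]
[3.10708497e+00 4.64356960e-01 2.84336632e-17] [-3.10724251e+00 -4.62924535e-01  2.55650596e-05] [ 0.47815238  0.14618585 -0.8660254 ]
[[1,[0.411,-0.339,-0.46],[-0.0,0.0,0.012]],[1,[0.405,-0.347,-0.459],[-0.0,0.0,0.013]],[1,[0.398,-0.356,-0.46],[-0.0,0.0,0.012]],[1,[0.391,-0.362,-0.459],[-0.0,0.0,0.013]],[1,[0.383,-0.371,-0.46],[-0.0,0.0,0.012]],[1,[0.376,-0.378,-0.46],[-0.0,0.0,0.013]],[1,[0.369,-0.385,-0.459],[-0.0,0.0,0.012]],[1,[0.361,-0.393,-0.46],[-0.0,0.0,0.012]]]
[[1,[0.439,-0.483,-0.067],[-0.0,0.0,0.015]],[1,[0.427,-0.494,-0.066],[-0.0,0.0,0.015]],[1,[0.415,-0.503,-0.067],[-0.0,0.0,0.015]],[1,[0.403,-0.513,-0.067],[-0.0,0.0,0.015]],[1,[0.391,-0.523,-0.066],[-0.0,0.0,0.014]],[1,[0.38,-0.531,-0.067],[-0.0,0.0,0.015]]]
```

Emit:
apply_moves --targets '[[1,[0.41,-0.34,-0.46],[0,0,0.012]],[1,[0.41,-0.35,-0.46],[0,0,0.012]],[1,[0.4,-0.36,-0.46],[0,0,0.012]],[1,[0.39,-0.36,-0.46],[0,0,0.012]],[1,[0.38,-0.37,-0.46],[0,0,0.012]],[1,[0.38,-0.38,-0.46],[0,0,0.012]],[1,[0.37,-0.39,-0.46],[0,0,0.012]],[1,[0.36,-0.39,-0.46],[0,0,0.012]]]'

```text
t: 2.15
ee_pos: [300.1, -418.3, 381.0]
orientation: [3.133, 0.227, 0.0]
ft_force: [0.1, -1.2, -0.2]
width: 87.5
grasp_force: 0.0
```

Emit:
apply_moves --targets '[[1,[0.64,-0.48,-0.07],[0,0,0.015]],[1,[0.63,-0.49,-0.07],[0,0,0.015]],[1,[0.62,-0.5,-0.07],[0,0,0.015]],[1,[0.6,-0.51,-0.07],[0,0,0.015]],[1,[0.59,-0.52,-0.07],[0,0,0.015]],[1,[0.58,-0.53,-0.07],[0,0,0.015]],[1,[0,0,0],[0,0,0]]]'

```text
t: 3.02
ee_pos: [470.4, -250.9, 401.3]
orientation: [-3.141, -0.011, -0.001]
ft_force: [0.4, 0.0, 0.4]
width: 87.7
grasp_force: 0.0
```

Run:
```python
from h import *
o=ctrl.get_obs();im=ctrl.get_image("wrist");cv2.imwrite("pics/w1.png",im["pixels"])
import pickle;pickle.dump((o,{k:im[k] for k in im if k!="pixels"}),open("w1.pkl","wb"))
print(o["t"],o["ee_pos"],o["orientation"],o["qpos"])
c=cam(im,o)
print(np.round(proj(c,[[503,-218,102],[503,-295,102],[503,-218,19]])))
for l in["stand","well_left","well_right"]: print(l,[(np.round(p["xy"],1).tolist(),round(p["score"],2)) for p in ctrl.pinpoint(l,"wrist")])
plan([([480,-60,420],Rt(8,5),6),([500,80,400],Rt(17,20),5)],.36)
```

```text
3.025 [ 470.42489774 -250.9164439   401.31509929] [-3.14147707e+00 -1.08156231e-02 -7.58280702e-04] [-5.12520650e-01  1.08001644e-01  1.58230527e+00  3.24771162e-04
  1.45091364e+00  1.05135123e+00]
[[294. 167.]
 [358. 167.]
 [298. 162.]]
stand [([326.9, 156.9], 0.9), ([502.0, 125.2], 0.62)]
well_left [([296.0, 158.9], 0.78), ([480.7, 112.6], 0.64)]
well_right [([533.4, 124.7], 0.79), ([353.0, 158.3], 0.65)]
[[0.36,[0.041,-0.643,-0.063],[0.001,0.009,-0.014]],[0.36,[0.055,-0.643,-0.062],[0.0,0.01,-0.015]],[0.36,[0.072,-0.64,-0.06],[0.001,0.009,-0.014]],[0.36,[0.087,-0.639,-0.059],[0.001,0.009,-0.015]],[0.36,[0.102,-0.637,-0.056],[0.0,0.009,-0.014]],[0.36,[0.118,-0.635,-0.055],[0.001,0.01,-0.015]],[0.36,[0.15,-0.543,0.094],[0.004,0.033,-0.02]],[0.36,[0.161,-0.538,0.105],[0.005,0.033,-0.019]]]
[[0.36,[0.172,-0.532,0.118],[0.004,0.034,-0.02]],[0.36,[0.181,-0.526,0.13],[0.004,0.033,-0.019]],[0.36,[0.19,-0.519,0.144],[0.005,0.033,-0.02]]]
```

View pics/w1.png

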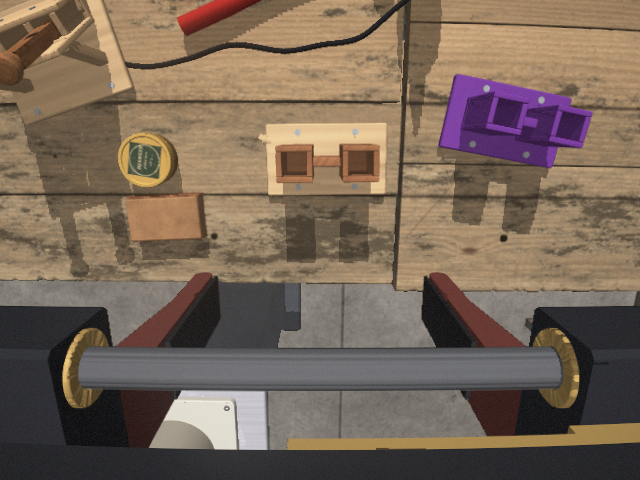

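The wrist picture shows the brown stand with rims centred at (294,164) and (360,163), in line with the first estimate. The purple one is at right; I'll go on to the rack.

Emit:
apply_moves --targets '[[0.36,[0.04,-0.64,-0.06],[0,0.01,-0.014]],[0.36,[0.055,-0.64,-0.06],[0,0.01,-0.014]],[0.36,[0.07,-0.64,-0.06],[0,0.01,-0.014]],[0.36,[0.09,-0.64,-0.06],[0,0.01,-0.014]],[0.36,[0.1,-0.64,-0.056],[0,0.01,-0.014]],[0.36,[0.12,-0.63,-0.055],[0,0.01,-0.014]],[0.36,[0.15,-0.54,0.094],[0.004,0.033,-0.02]],[0.36,[0.16,-0.54,0.105],[0.004,0.033,-0.02]]]'

```text
t: 4.22
ee_pos: [489.0, -4.0, 411.3]
orientation: [-3.094, -0.309, -0.31]
ft_force: [0.2, -0.1, 0.2]
width: 59.5
grasp_force: 0.0
```

Emit:
apply_moves --targets '[[0.36,[0.17,-0.53,0.118],[0.004,0.033,-0.02]],[0.36,[0.18,-0.53,0.13],[0.004,0.033,-0.02]],[0.36,[0.19,-0.52,0.144],[0.004,0.033,-0.02]],[0.36,[0,0,0],[0,0,0]]]'

```text
t: 4.72
ee_pos: [500.2, 80.0, 398.1]
orientation: [-3.019, -0.453, -0.538]
ft_force: [0.5, 0.3, -0.7]
width: 59.5
grasp_force: 0.0
```

Run:
```python
from h import *
o=ctrl.get_obs();im=ctrl.get_image("wrist");cv2.imwrite("pics/w2.png",im["pixels"])
import pickle;pickle.dump((o,{k:im[k] for k in im if k!="pixels"}),open("w2.pkl","wb"))
print(o["t"],o["ee_pos"],o["orientation"],o["qpos"])
c=cam(im,o)
kA,kB=np.array([579.4,130,185.8]),np.array([603.1,54.6,186.7])
print(np.round(proj(c,[kA,kB])))
for l in["bar_a_knob","bar_a_foot","drip_rack"]: print(l,[(np.round(p["xy"],1).tolist(),round(p["score"],2)) for p in ctrl.pinpoint(l,"wrist")])
```

```text
4.725 [500.20471629  80.00605982 398.13270414] [-3.0194933  -0.45253059 -0.5381639 ] [ 0.0962054  -0.13132214  1.86887357  0.06725167  1.05837974  1.346729  ]
[[295. 192.]
 [371. 191.]]
bar_a_knob [([291.3, 185.3], 0.62)]
bar_a_foot [([300.8, 152.8], 0.59)]
drip_rack [([327.8, 188.6], 0.83)]
```

View pics/w2.png

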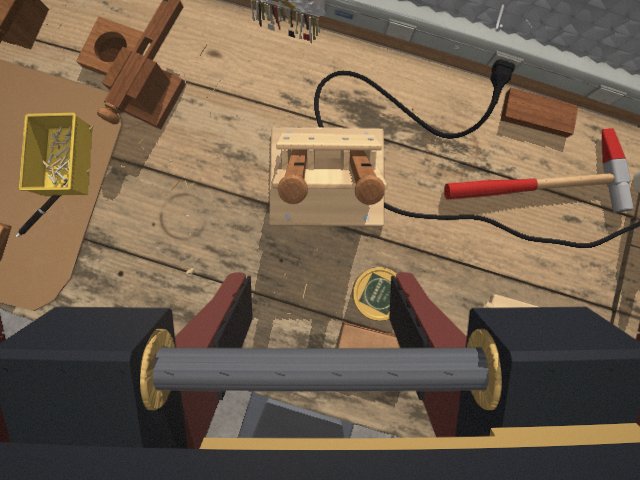

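The wrist view of the rack shows the knob ends at (292,189) for bar_a and (370,190) for bar_b, with the rack almost square to the image. I'll go in to a pregrasp pose along bar_a's axis and look again there.

Run:
```python
from h import *
import pickle
o,im=pickle.load(open("w2.pkl","rb"));c=cam(im,o)
s=cam(ctrl.get_image("scene"));t=cam(ctrl.get_image("top"))
for n,a,b,w in[("knobA",S(220,325),T(88,177),(292,189)),("knobB",S(258,271),T(161,152),(370,190))]:
    print(n,*[np.round(v,1) for v in tri([ray(s,a),ray(t,b),ray(c,w)])],*[np.round(v,1) for v in tri([ray(t,b),ray(c,w)])])
k=np.array([579,130,186]);r=Rt(17.5,30);z=r.as_matrix()[:,2];print(z)
p=k+z*(19-110);print(p)
plan([(p,r,8)],.36)
```

```text
knobA [579.7 131.3 186.9] [2.7 0.9 2.7] [582.3 133.9 176.7] [1.3 1.3]
knobB [603.3  55.1 186.8] [2.4 1.4 1.1] [604.6  56.  185.2] [0.2 0.2]
[ 0.47685848  0.1503529  -0.8660254 ]
[535.60587874 116.31788612 264.80831174]
[[0.36,[-0.014,-0.068,0.351],[0.001,0.014,-0.001]],[0.36,[-0.022,-0.067,0.352],[0.001,0.013,0.0]],[0.36,[-0.028,-0.066,0.35],[0.001,0.014,-0.0]],[0.36,[-0.037,-0.066,0.35],[0.002,0.014,-0.001]],[0.36,[-0.044,-0.065,0.35],[0.001,0.013,-0.0]],[0.36,[-0.051,-0.065,0.349],[0.001,0.014,-0.001]],[0.36,[-0.059,-0.064,0.347],[0.001,0.013,-0.0]],[0.36,[-0.065,-0.063,0.346],[0.001,0.014,-0.001]]]
```

Emit:
apply_moves --targets '[[0.36,[-0.014,-0.068,0.35],[0.001,0.014,0]],[0.36,[-0.022,-0.067,0.35],[0.001,0.014,0]],[0.36,[-0.028,-0.066,0.35],[0.001,0.014,0]],[0.36,[-0.037,-0.066,0.35],[0.001,0.014,0]],[0.36,[-0.044,-0.065,0.35],[0.001,0.014,0]],[0.36,[-0.051,-0.065,0.35],[0.001,0.014,0]],[0.36,[-0.059,-0.064,0.35],[0.001,0.014,0]],[0.36,[-0.065,-0.063,0.35],[0.001,0.014,-0.004]]]'

```text
t: 6.02
ee_pos: [536.2, 116.9, 264.1]
orientation: [-2.925, -0.451, -0.793]
ft_force: [0.1, -0.1, -0.4]
width: 60.0
grasp_force: 0.0
```

Emit:
apply_moves --targets '[[0.36,[0,0,0],[0,0,0]]]'

```text
t: 6.15
ee_pos: [534.9, 116.8, 262.9]
orientation: [-2.927, -0.451, -0.787]
ft_force: [-0.1, 0.1, 0.5]
width: 59.7
grasp_force: 0.0
```

Run:
```python
from h import *
import pickle
o=ctrl.get_obs();im=ctrl.get_image("wrist");cv2.imwrite("pics/w3.png",im["pixels"])
pickle.dump((o,{k:im[k] for k in im if k!="pixels"}),open("w3.pkl","wb"))
print(o["t"],o["ee_pos"],R.from_rotvec(o["orientation"]).as_matrix()[:,2])
c=cam(im,o);print(np.round(proj(c,[[579.7,131.3,186.9],[603.3,55.1,186.8]])))
```

```text
6.15 [534.86917537 116.84130829 262.91765589] [ 0.47832499  0.1493075  -0.86539729]
[[320. 231.]
 [433. 232.]]
```

View pics/w3.png

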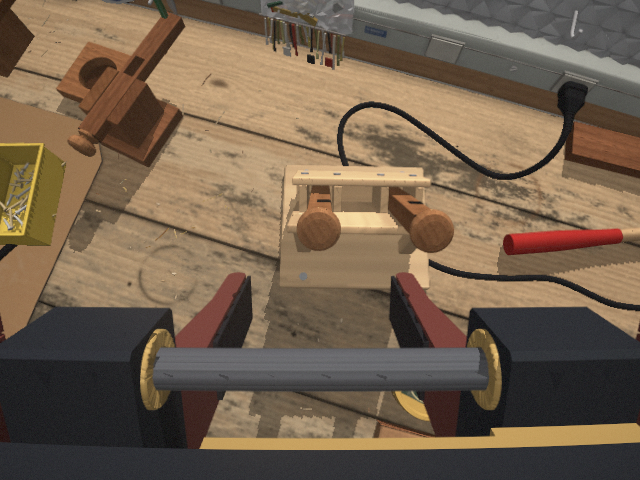

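Close view: bar_a's knob end is at (319,230), bar_b's at (432,230). bar_a is centred between the fingers.

Run:
```python
from h import *
import pickle
o,im=pickle.load(open("w3.pkl","rb"));c=cam(im,o)
o2,im2=pickle.load(open("w2.pkl","rb"));c2=cam(im2,o2)
r=R.from_rotvec(o["orientation"]);p=np.array(o["ee_pos"])
a=ray(c,(319,230));b=ray(c,(432.5,230))
# 80mm apart at equal range along z tool
f=lambda rr:(r.inv().apply(rr[0]-p),r.inv().apply(rr[1]))
(ao,ad),(bo,bd)=f(a),f(b)
ad/=ad[2];bd/=bd[2];s=80/np.linalg.norm(ad-bd)
A,B=ao+ad*s,bo+bd*s
print("end disc tool:",A,B,"world",p+r.apply(A),p+r.apply(B))
for n,x,y in(("A",a,(292,188.5)),("B",b,(370,190.5))):
    q,e=tri([x,ray(c2,y)]);print(n,q,e,"tool",r.inv().apply(q-p))
for n,k in(("A",[579.7,131.3,186.9]),("B",[603.3,55.1,186.8])):print("mid",n,r.inv().apply(np.array(k)-p))
```

```text
end disc tool: [ 3.89542127 -1.45111775 88.49990865] [ 3.92104915 78.54887815 88.49990865] world [579.97882886 132.45547724 188.27965771] [604.05076072  56.16313271 188.42200519]
A [582.90078798 134.03370521 179.24896035] [0.7717642956721356, 0.7717642956721463] tool [ 2.19308159 -2.09251004 97.94833704]
B [602.61006767  56.40441486 191.33780004] [0.4466709692221901, 0.4466709692221321] tool [ 4.25632196 77.89035584 85.32349343]
mid A [ 2.67251624 -0.43515435 89.38796847]
mid B [ 2.21140373 79.33449759 89.38574625]
```

Emit:
apply_moves --targets '[[0.36,[0.03,-0.01,0.4],[0,0,0]],[0.36,[0.03,-0.01,0.4],[0,0,0]],[0.36,[0,0,0.4],[0,0,0]],[0.36,[0,0,0.4],[0,0,0]],[0.36,[0,0,0.3],[0,0,0]],[0.36,[0,0,0.2],[0,0,0]],[0.36,[0,0,0.2],[0,0,0]],[0.36,[0,0,0],[0,0,0]]]'

```text
t: 7.2
ee_pos: [593.2, 136.4, 166.2]
orientation: [-2.926, -0.452, -0.791]
ft_force: [0.1, -0.4, -0.1]
width: 59.4
grasp_force: 0.0
```

Run:
```python
from h import *
o=ctrl.get_obs();im=ctrl.get_image("wrist");cv2.imwrite("pics/w4.png",im["pixels"])
print(o["t"],o["ee_pos"],o["ft_force"])
```

```text
7.2 [593.1728562  136.36334261 166.17560776] [ 0.09567034 -0.39407783 -0.12617319]
```

View pics/w4.png

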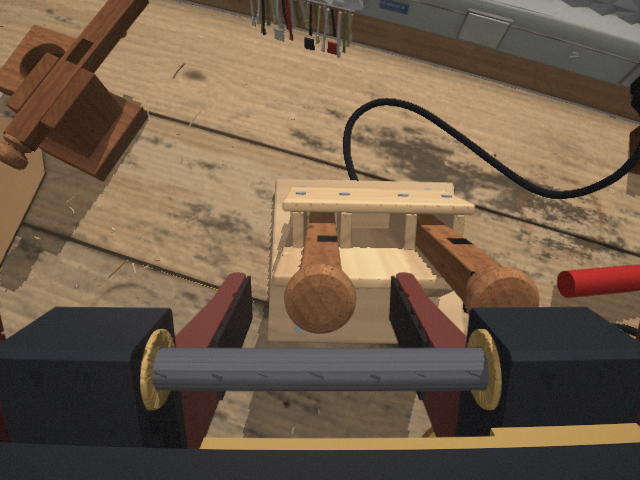

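bar_a's knob end is now at (320,297), between the fingers. By the two wrist views the knob sits about 4 mm short of ideal depth, so I'll advance 4 mm and close.

Emit:
apply_moves --targets '[[0.36,[0.02,0,0.08],[0,0,0]],[-1,[0,0,0],[0,0,0]],[-1,[0,0,0],[0,0,0]],[-1,[0,0,0],[0,0,0]],[-1,[0,0,0],[0,0,0]],[-1,[0,0,0],[0,0,0]]]'

```text
t: 8.0
ee_pos: [595.9, 137.2, 163.8]
orientation: [-2.925, -0.452, -0.792]
ft_force: [-0.8, 0.1, 1.6]
width: 29.0
grasp_force: 30.0
```

Emit:
apply_moves --targets '[[-1,[0,0,-0.1],[0,0,0]],[-1,[0,0,-0.15],[0,0,0]],[-1,[0,0,-0.2],[0,0,0]],[-1,[0,0,-0.25],[0,0,0]],[-1,[0,0,-0.3],[0,0,0]],[-1,[0,0,-0.3],[0,0,0]],[-1,[0,0,-0.3],[0,0,0]],[-1,[0,0,-0.3],[0,0,0]]]'

```text
t: 9.0
ee_pos: [549.7, 122.8, 246.8]
orientation: [-2.925, -0.452, -0.792]
ft_force: [0.6, 0.2, -0.9]
width: 29.1
grasp_force: 30.0
```

Run:
```python
from h import *
o=ctrl.get_obs();print(o["t"],o["ee_pos"],o["width"],o["grasp_force"],o["ft_force"])
im=ctrl.get_image("wrist");cv2.imwrite("pics/w5.png",im["pixels"])
p=np.array(o["ee_pos"]);r=R.from_rotvec(o["orientation"]);z=r.as_matrix()[:,2]
up=p-z*40
# stand estimate
plan([(up,Rt(17.5,30),1),([530,80,330],Rt(13,15),5),([500,-60,340],Rt(4,0),5),([505,-218,330],Rt(0,0),6)],-1)
```

```text
9.0 [549.70276995 122.78088359 246.78927869] 29.121785241883206 29.999936828389764 [ 0.64651951  0.15553261 -0.8799008 ]
[[-1,[-0.016,-0.001,-0.775],[0.001,-0.004,0.001]],[-1,[0.058,0.14,-0.192],[-0.004,-0.033,0.009]],[-1,[0.049,0.14,-0.193],[-0.004,-0.034,0.01]],[-1,[0.042,0.141,-0.195],[-0.003,-0.033,0.009]],[-1,[0.033,0.141,-0.196],[-0.004,-0.034,0.009]],[-1,[0.025,0.142,-0.197],[-0.004,-0.033,0.009]],[-1,[-0.224,0.519,-0.102],[-0.003,-0.033,0.02]],[-1,[-0.213,0.525,-0.087],[-0.002,-0.034,0.02]]]
[[-1,[-0.201,0.533,-0.075],[-0.003,-0.033,0.02]],[-1,[-0.188,0.539,-0.063],[-0.002,-0.033,0.02]],[-1,[-0.173,0.545,-0.051],[-0.003,-0.033,0.02]],[-1,[-0.02,0.527,0.033],[-0.0,-0.0,0.007]],[-1,[-0.014,0.526,0.034],[-0.0,-0.0,0.008]],[-1,[-0.008,0.527,0.033],[-0.0,-0.0,0.007]],[-1,[-0.001,0.527,0.033],[-0.0,-0.0,0.007]],[-1,[0.004,0.527,0.033],[-0.0,-0.0,0.008]]]
[[-1,[0.011,0.527,0.034],[-0.0,-0.0,0.007]]]
```

View pics/w5.png

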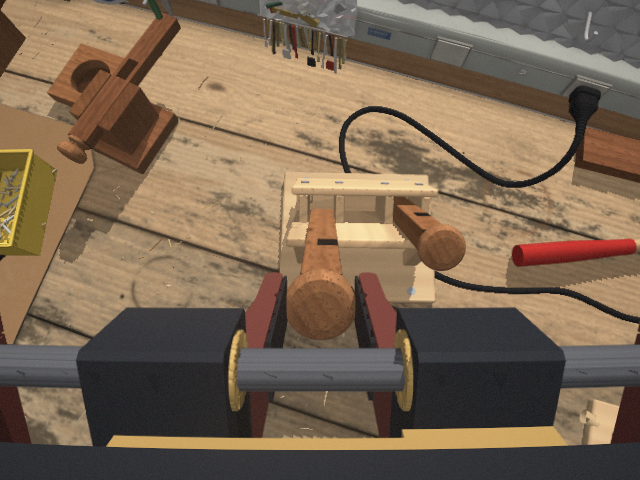

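The bar is held, with its knob end at (320,306), and is nearly out of the pocket. bar_b is undisturbed. I'll continue along a wider path past bar_b.

Run:
```python
from h import *
o=ctrl.get_obs()
p=np.array(o["ee_pos"]);r=R.from_rotvec(o["orientation"]);z=r.as_matrix()[:,2]
plan([(p-z*44,r,2),([485,105,345],Rt(14,10),6),([485,-60,345],Rt(5,0),5),([505,-218,335],Rt(0,0),6)],-1)
```

```text
[[-1,[-0.0,-0.0,-0.44],[0.0,0.0,0.0]],[-1,[-0.0,-0.0,-0.44],[0.0,0.0,0.0]],[-1,[-0.03,-0.008,-0.245],[-0.002,-0.038,0.006]],[-1,[-0.045,-0.007,-0.242],[-0.002,-0.038,0.007]],[-1,[-0.059,-0.005,-0.24],[-0.002,-0.037,0.006]],[-1,[-0.073,-0.004,-0.235],[-0.002,-0.038,0.006]],[-1,[-0.087,-0.002,-0.231],[-0.002,-0.038,0.006]],[-1,[-0.1,-0.001,-0.225],[-0.002,-0.038,0.007]]]
[[-1,[-0.157,0.64,-0.028],[-0.002,-0.022,0.02]],[-1,[-0.137,0.646,-0.02],[-0.002,-0.022,0.02]],[-1,[-0.118,0.649,-0.015],[-0.001,-0.022,0.02]],[-1,[-0.098,0.652,-0.009],[-0.002,-0.022,0.019]],[-1,[-0.078,0.656,-0.005],[-0.002,-0.022,0.02]],[-1,[0.02,0.53,0.033],[0.0,-0.0,0.009]],[-1,[0.028,0.53,0.034],[0.0,-0.0,0.01]],[-1,[0.036,0.53,0.033],[0.0,-0.0,0.009]]]
[[-1,[0.044,0.529,0.034],[0.0,-0.0,0.009]],[-1,[0.051,0.528,0.033],[0.0,-0.0,0.01]],[-1,[0.059,0.528,0.034],[0.0,-0.0,0.009]]]
```

Emit:
apply_moves --targets '[[-1,[0,0,-0.44],[0,0,0]],[-1,[0,0,-0.44],[0,0,0]],[-1,[-0.03,-0.01,-0.245],[-0.002,-0.038,0.006]],[-1,[-0.045,-0.007,-0.24],[-0.002,-0.038,0.006]],[-1,[-0.06,-0.005,-0.24],[-0.002,-0.038,0.006]],[-1,[-0.07,0,-0.235],[-0.002,-0.038,0.006]],[-1,[-0.09,0,-0.23],[-0.002,-0.038,0.006]],[-1,[-0.1,0,-0.225],[-0.002,-0.038,0.006]]]'

```text
t: 10.05
ee_pos: [485.3, 104.8, 343.0]
orientation: [-3.087, -0.382, -0.26]
ft_force: [0.3, -0.0, -0.3]
width: 28.6
grasp_force: 30.0
```

Emit:
apply_moves --targets '[[-1,[-0.157,0.64,-0.03],[-0.002,-0.022,0.02]],[-1,[-0.137,0.645,-0.02],[-0.002,-0.022,0.02]],[-1,[-0.118,0.65,-0.015],[-0.002,-0.022,0.02]],[-1,[-0.1,0.65,-0.01],[-0.002,-0.022,0.02]],[-1,[-0.08,0.655,-0.005],[-0.002,-0.022,0.02]],[-1,[0.02,0.53,0.033],[0,0,0.01]],[-1,[0.03,0.53,0.033],[0,0,0.01]],[-1,[0.036,0.53,0.033],[0,0,0.01]]]'

```text
t: 11.05
ee_pos: [495.9, -139.8, 338.2]
orientation: [3.138, 0.064, -0.004]
ft_force: [-0.6, -0.2, -0.3]
width: 28.6
grasp_force: 30.0
```

Emit:
apply_moves --targets '[[-1,[0.044,0.53,0.033],[0,0,0.01]],[-1,[0.05,0.53,0.033],[0,0,0.01]],[-1,[0.06,0.53,0.033],[0,0,0.01]],[-1,[0,0,0],[0,0,0]],[-1,[0,0,0],[0,0,0]]]'

```text
t: 11.68
ee_pos: [505.5, -217.7, 333.5]
orientation: [3.139, -0.008, -0.005]
ft_force: [-0.0, 0.4, -0.7]
width: 28.9
grasp_force: 30.0
```

Run:
```python
from h import *
o=ctrl.get_obs();print(o["t"],o["ee_pos"],o["width"],R.from_rotvec(o["orientation"]).as_matrix().round(4).tolist())
out=[]
for n,b in(("wrist",(230,0,430,330)),("scene",(340,190,440,290)),("top",(330,210,450,310))):
    im=ctrl.get_image(n);cv2.imwrite(f"pics/{n}6.png",im["pixels"])
    x0,y0,x1,y1=b;f=(330 if n=="wrist" else 330)/(y1-y0)
    a=cv2.resize(im["pixels"][y0:y1,x0:x1],None,fx=f,fy=f,interpolation=cv2.INTER_CUBIC);print(n,b,f,a.shape);out.append(a)
cv2.imwrite("pics/m6.png",np.hstack(out)[:, :800] if 0 else cv2.resize(np.hstack(out),(800,int(330*800/sum(a.shape[1] for a in out)))))
print(800/sum(a.shape[1] for a in out))
```

```text
11.675 [ 505.50723044 -217.67398119  333.45755964] 28.85363612217405 [[1.0, -0.0053, -0.0029], [-0.0053, -1.0, -0.0027], [-0.0029, 0.0027, -1.0]]
wrist (230, 0, 430, 330) 1.0 (330, 200, 3)
scene (340, 190, 440, 290) 3.3 (330, 330, 3)
top (330, 210, 450, 310) 3.3 (330, 396, 3)
0.8639308855291576
```

View pics/m6.png

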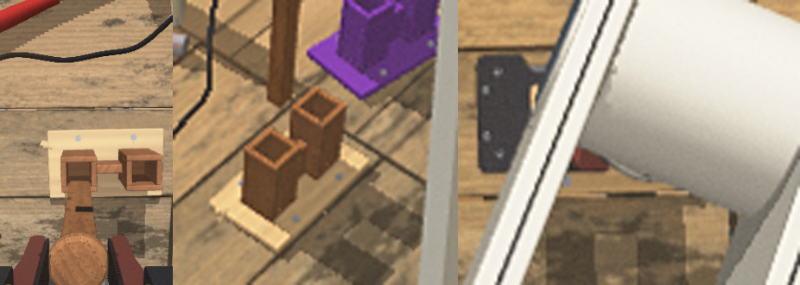

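The wrist view shows the left well's rim at about (320,197), with the bar's foot just short of it in the picture, and the right rim at (393,194). In the scene view the foot is at (378,226) above the left rim at (375,242).

Run:
```python
from h import *
import pickle
o=ctrl.get_obs();s=cam(ctrl.get_image("scene"));w=cam(ctrl.get_image("wrist"),o)
g=cv2.imread("pics/wrist6.png")
print("wrist6 rims",onz(ray(w,(320,197)),102),onz(ray(w,(393,194.5)),102))
o1,i1=pickle.load(open("w1.pkl","rb"));c1=cam(i1,o1)
print("w1 rims",onz(ray(c1,(294.5,163.5)),102),onz(ray(c1,(360.5,163)),102))
t=cam(ctrl.get_image("top"));print("top",onz(ray(t,T(421,246)),102),onz(ray(t,T(493,244)),102))
print("scene",onz(ray(s,(374.8,241.6)),102),onz(ray(s,S(487,229)),102),onz(ray(s,S(527,188)),102))
p=np.array(o["ee_pos"]);f=p+R.from_rotvec(o["orientation"]).apply([0,0,162])
print("foot pred",f,proj(s,f),"observed 378,226; ray at that z",onz(ray(s,(378,226)),f[2]))
# crops for refined rims
a=cv2.imread("pics/w1.png")[115:205,255:400]; b=g[130:240,270:440]; d=cv2.imread("pics/scene6.png")[195:275,345:425]
h=[cv2.resize(x,None,fx=400/x.shape[0]*.75,fy=400/x.shape[0]*.75,interpolation=cv2.INTER_CUBIC) for x in(a,b)]
h2=cv2.resize(d,(300,300),interpolation=cv2.INTER_CUBIC)
v=np.vstack([np.hstack([h[0],h2]) ,np.hstack([h[1],np.zeros((300,h[0].shape[1]+300-h[1].shape[1],3),np.uint8)])]);print(v.shape,[x.shape for x in h]);cv2.imwrite("pics/m7.png",v)
```

```text
wrist6 rims [ 511.33510665 -216.80026551  102.        ] [ 513.69192984 -293.1862283   102.        ]
w1 rims [ 506.76190784 -218.82681574  102.        ] [ 507.92635714 -297.44229279  102.        ]
top [ 504.63132751 -216.41890071  102.        ] [ 505.1199664  -295.50038393  102.        ]
scene [ 502.00466939 -219.61697048  102.        ] [ 502.00466939 -219.61697048  102.        ] [ 508.59674659 -305.11227508  102.        ]
foot pred [ 505.30528393 -217.89849967  171.71740578] [[374.95821915 225.4891822 ]] observed 378,226; ray at that z [ 497.54093679 -222.26895192  171.71740578]
(600, 783, 3) [(300, 483, 3), (300, 464, 3)]
```

View pics/m7.png

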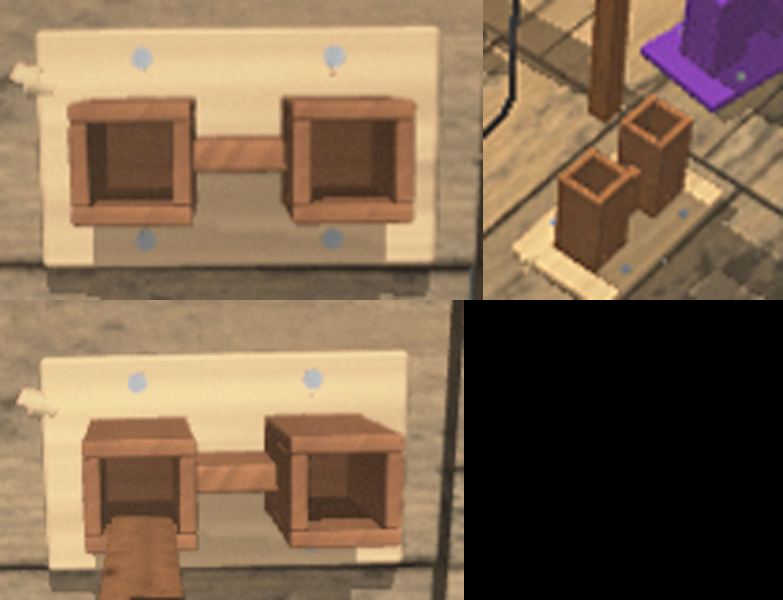

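Run:
```python
from h import *
o=ctrl.get_obs();s=cam(ctrl.get_image("scene"));w=cam(ctrl.get_image("wrist"),o)
print("rims",onz(ray(w,(321.7,201.1)),102),onz(ray(w,(397.2,200)),102))
p=np.array(o["ee_pos"]);zf=p[2]-162
print("foot far edge",onz(ray(w,(309.6,209.6)),zf),onz(ray(w,(336,209.3)),zf),"expect x",p[0]+9, "y",p[1])
b=np.array([375.7,242.1])-proj(s,[507,-218.6,102])[0];print("scene bias",b)
print("foot via scene",onz(ray(s,np.array([377.7,225])-b),zf),p)
```

```text
rims [ 507.14863778 -218.85003889  102.        ] [ 508.01062229 -298.13712483  102.        ]
foot far edge [ 510.84775122 -207.83870123  171.76586979] [ 511.00371211 -231.03108519  171.76586979] expect x 514.8111665927943 y -217.64836785999793
scene bias [2.39942918 1.15766599]
foot via scene [ 508.72290129 -223.58381304  171.76586979] [ 505.81116659 -217.64836786  333.76586979]
```

Emit:
apply_moves --targets '[[-1,[0.03,0,0.2],[0,0,0]],[-1,[0.01,0,0.25],[0,0,0]],[-1,[0,0,0.25],[0,0,0]],[-1,[0,0,0.25],[0,0,0]],[-1,[0,0,0.15],[0,0,0]],[-1,[0,0,0],[0,0,0]],[-1,[0,0,0],[0,0,0]]]'

```text
t: 12.95
ee_pos: [507.9, -218.5, 278.9]
orientation: [3.138, -0.008, -0.003]
ft_force: [0.6, 0.1, -0.9]
width: 28.7
grasp_force: 30.0
```

Run:
```python
from h import *
o=ctrl.get_obs();print(o["t"],o["ee_pos"],o["ft_force"])
d=ctrl.get_image("scene")["pixels"][215:265,350:410];g=ctrl.get_image("wrist")["pixels"][140:240,270:430]
a=cv2.resize(d,None,fx=8,fy=8,interpolation=cv2.INTER_CUBIC);b=cv2.resize(g,(320,200))
cv2.imwrite("pics/m8.png",np.hstack([a,np.vstack([b,np.zeros((200,320,3),np.uint8)])]))
```

```text
12.95 [ 507.89426049 -218.53616819  278.94468505] [ 0.57254557  0.11003668 -0.92905145]
```

View pics/m8.png

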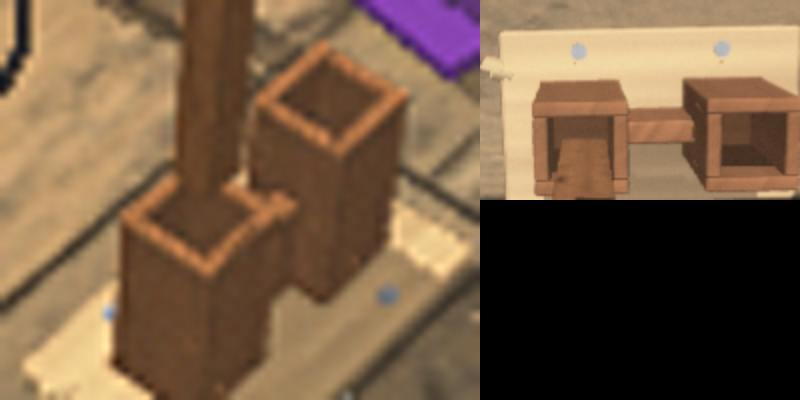

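The foot hangs above the left well, at most 2–3 mm off centre, within the 5 mm play. I'll correct by 1–1.5 mm and lower it carefully.

Emit:
apply_moves --targets '[[-1,[0.02,-0.03,0.06],[0,0,0]],[-1,[0,0,0.1],[0,0,0]],[-1,[0,0,0.1],[0,0,0]],[-1,[0,0,0.1],[0,0,0]],[-1,[0,0,0.1],[0,0,0]],[-1,[0,0,0.1],[0,0,0]],[-1,[0,0,0],[0,0,0]]]'

```text
t: 13.92
ee_pos: [508.3, -216.9, 250.1]
orientation: [3.139, -0.008, -0.005]
ft_force: [-0.0, -0.4, -0.8]
width: 28.9
grasp_force: 30.0
```

Run:
```python
from h import *
o=ctrl.get_obs();print(o["t"],o["ee_pos"],o["ft_force"],o["moment"],o["width"])
```

```text
13.925 [ 508.31486014 -216.88950152  250.05036126] [-0.01561274 -0.36417196 -0.8317498 ] [ 0.0262978   0.02108486 -0.0205167 ] 28.949993578604985
```

Emit:
apply_moves --targets '[[-1,[0,0,0.15],[0,0,0]],[-1,[0,0,0.17],[0,0,0]],[-1,[0,0,0.17],[0,0,0]],[-1,[0,0,0.17],[0,0,0]],[-1,[0,0,0.17],[0,0,0]],[-1,[0,0,0.12],[0,0,0]],[-1,[0,0,0.08],[0,0,0]],[-1,[0,0,0],[0,0,0]]]'

```text
t: 14.92
ee_pos: [508.3, -217.1, 198.8]
orientation: [3.139, -0.008, -0.004]
ft_force: [-0.5, 0.3, -0.6]
width: 28.8
grasp_force: 30.0
```

Emit:
apply_moves --targets '[[-1,[0,0,0.05],[0,0,0]],[-1,[0,0,0.05],[0,0,0]],[-1,[0,0,0],[0,0,0]]]'

```text
t: 15.3
ee_pos: [508.3, -217.1, 193.9]
orientation: [3.138, -0.008, -0.004]
ft_force: [0.4, -0.9, -0.7]
width: 28.8
grasp_force: 30.0
```

Emit:
apply_moves --targets '[[-1,[0,0,0.04],[0,0,0]],[-1,[0,0,0.04],[0,0,0]],[-1,[0,0,0.04],[0,0,0]],[-1,[0,0,0.03],[0,0,0]],[-1,[0,0,0],[0,0,0]]]'

```text
t: 15.92
ee_pos: [508.3, -217.1, 186.4]
orientation: [3.138, -0.008, -0.004]
ft_force: [-0.4, 0.4, -0.9]
width: 28.6
grasp_force: 30.0
```

Emit:
apply_moves --targets '[[-1,[0,0,0.02],[0,0,0]],[-1,[0,0,0.02],[0,0,0]],[-1,[0,0,0],[0,0,0]]]'

```text
t: 16.3
ee_pos: [508.4, -217.2, 184.5]
orientation: [3.138, -0.008, -0.004]
ft_force: [0.1, -0.1, 0.1]
width: 29.0
grasp_force: 30.0
```

Emit:
apply_moves --targets '[[-1,[0,0,0.02],[0,0,0]],[-1,[0,0,0.02],[0,0,0]],[-1,[0,0,0],[0,0,0]]]'

```text
t: 16.68
ee_pos: [508.3, -217.2, 182.4]
orientation: [3.138, -0.008, -0.004]
ft_force: [-0.1, 0.2, -0.6]
width: 28.7
grasp_force: 30.0
```

Emit:
apply_moves --targets '[[-1,[0,0,0.02],[0,0,0]],[-1,[0,0,0.02],[0,0,0]],[-1,[0,0,0],[0,0,0]]]'

```text
t: 17.05
ee_pos: [508.3, -217.2, 180.5]
orientation: [3.138, -0.008, -0.004]
ft_force: [-0.2, -0.3, -0.5]
width: 28.6
grasp_force: 30.0
```

Emit:
apply_moves --targets '[[-1,[0,0,0.02],[0,0,0]],[-1,[0,0,0.01],[0,0,0]],[-1,[0,0,0],[0,0,0]]]'

```text
t: 17.42
ee_pos: [508.3, -217.2, 179.0]
orientation: [3.138, -0.008, -0.004]
ft_force: [-0.8, 0.1, -1.5]
width: 28.5
grasp_force: 30.0
```

Emit:
apply_moves --targets '[[-1,[0,0,0.02],[0,0,0]],[-1,[0,0,0.01],[0,0,0]],[-1,[0,0,0],[0,0,0]]]'

```text
t: 17.8
ee_pos: [508.3, -217.2, 177.5]
orientation: [3.138, -0.008, -0.004]
ft_force: [0.7, 0.5, -0.1]
width: 29.5
grasp_force: 30.0
```

Emit:
apply_moves --targets '[[-1,[0,0,0.01],[0,0,0]],[-1,[0,0,0.01],[0,0,0]],[-1,[0,0,0],[0,0,0]]]'

```text
t: 18.18
ee_pos: [508.3, -217.2, 176.5]
orientation: [3.138, -0.008, -0.004]
ft_force: [0.2, -0.1, 0.2]
width: 29.0
grasp_force: 30.0
```

Emit:
apply_moves --targets '[[-1,[0,0,0.01],[0,0,0]],[-1,[0,0,0.01],[0,0,0]],[-1,[0,0,0],[0,0,0]]]'

```text
t: 18.55
ee_pos: [508.4, -217.2, 175.6]
orientation: [3.138, -0.008, -0.004]
ft_force: [-0.6, -0.4, -0.3]
width: 28.8
grasp_force: 30.0
```

Emit:
apply_moves --targets '[[-1,[0,0,0.01],[0,0,0]],[-1,[0,0,0.01],[0,0,0]],[-1,[0,0,0],[0,0,0]]]'

```text
t: 18.92
ee_pos: [509.2, -217.6, 175.4]
orientation: [3.138, -0.008, -0.001]
ft_force: [-0.2, 0.1, 5.4]
width: 29.1
grasp_force: 30.0
```

Run:
```python
from h import *
f=[]
for i in range(3): o=ctrl.get_obs();f.append(o["ft_force"]);im=ctrl.get_image("wrist")
print(o["t"],o["ee_pos"],np.mean(f,0),o["moment"])
d=ctrl.get_image("scene")["pixels"][180:260,340:420];a=cv2.resize(d,(400,400),interpolation=cv2.INTER_CUBIC)
b=cv2.resize(im["pixels"][120:420,160:460],(400,400));cv2.imwrite("pics/m9.png",np.hstack([a,b]))
```

```text
19.025 [ 509.13660365 -217.56559862  175.44170319] [-0.16071178  0.10833504  5.51104536] [0.08929469 0.01401695 0.00284775]
```

View pics/m9.png

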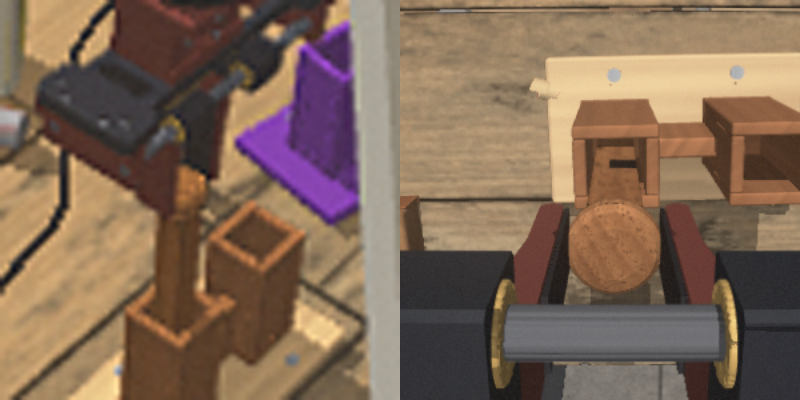

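bar_a stands in the left well with 5.4 N on the floor, and the picture shows the shank going down into the well with the knob between the fingers. I'll release it and retreat upward.

Emit:
apply_moves --targets '[[0.1,[0,0,0],[0,0,0]],[0.36,[0,0,0],[0,0,0]],[0.36,[0,0,0],[0,0,0]],[0.36,[0,0,-0.1],[0,0,0]],[0.36,[0,0,-0.3],[0,0,0]],[0.36,[0,0,-0.6],[0,0,0]],[0.36,[0,0,-0.9],[0,0,0]],[0.36,[0,0,-0.9],[0,0,0]]]'

```text
t: 20.12
ee_pos: [508.6, -216.7, 317.0]
orientation: [3.138, -0.008, -0.003]
ft_force: [0.7, -0.0, -0.5]
width: 60.1
grasp_force: 0.0
```

Run:
```python
from h import *
import pickle
o=ctrl.get_obs();print(o["t"],o["ee_pos"],o["width"])
im=ctrl.get_image("wrist");c=cam(im,o)
# grasp TCP for A was (595.9,137.2,163.8) with knob mid ~25 behind TCP; B = A + 80 mm along rack -y
y=np.deg2rad(17.5);r=Rt(17.5,30);z=r.as_matrix()[:,2]
A=np.array([595.9,137.2,163.8]);B=A+80*np.array([np.sin(y),-np.cos(y),0]);print("B grasp",B)
pre=B-z*115;print(pre)
plan([([500,-80,350],Rt(8,5),4),(pre-z*30,r,7),(pre,r,2)],.36)
for l in["bar_a_knob"]: print(l,[(np.round(p["xy"],1).tolist(),round(p["score"],2)) for p in ctrl.pinpoint(l,"wrist")])
```

```text
20.125 [ 508.62808891 -216.74091094  317.02479109] 60.08086775455938
B grasp [619.95646396  60.90264394 163.8       ]
[565.11773929  43.61206047 263.39292144]
[[0.36,[-0.06,-0.688,-0.137],[0.002,0.013,-0.023]],[0.36,[-0.032,-0.691,-0.136],[0.003,0.013,-0.023]],[0.36,[-0.005,-0.692,-0.133],[0.002,0.012,-0.023]],[0.36,[0.023,-0.692,-0.131],[0.002,0.013,-0.023]],[0.36,[0.175,-0.317,0.189],[0.005,0.04,-0.014]],[0.36,[0.17,-0.311,0.202],[0.004,0.039,-0.015]],[0.36,[0.165,-0.306,0.215],[0.005,0.04,-0.014]],[0.36,[0.157,-0.301,0.227],[0.004,0.039,-0.015]]]
[[0.36,[0.15,-0.296,0.238],[0.005,0.04,-0.014]],[0.36,[0.141,-0.291,0.25],[0.005,0.04,-0.015]],[0.36,[0.132,-0.285,0.261],[0.004,0.039,-0.014]],[0.36,[0.0,-0.0,0.3],[0.0,0.0,-0.0]],[0.36,[0.001,-0.0,0.3],[0.0,0.0,-0.0]]]
bar_a_knob [([322.9, 231.3], 0.66)]
```

Emit:
apply_moves --targets '[[0.36,[-0.06,-0.69,-0.14],[0.002,0.013,-0.023]],[0.36,[-0.03,-0.69,-0.14],[0.002,0.013,-0.023]],[0.36,[0,-0.69,-0.13],[0.002,0.013,-0.023]],[0.36,[0.02,-0.69,-0.13],[0.002,0.013,-0.023]],[0.36,[0.175,-0.317,0.19],[0.004,0.04,-0.014]],[0.36,[0.17,-0.31,0.2],[0.004,0.04,-0.015]],[0.36,[0.165,-0.306,0.215],[0.004,0.04,-0.014]],[0.36,[0.157,-0.3,0.227],[0.004,0.039,-0.015]]]'

```text
t: 21.22
ee_pos: [526.4, -10.5, 306.8]
orientation: [-3.031, -0.354, -0.506]
ft_force: [0.5, 0.3, 0.4]
width: 59.8
grasp_force: 0.0
```

Emit:
apply_moves --targets '[[0.36,[0.15,-0.296,0.24],[0.005,0.04,-0.014]],[0.36,[0.14,-0.29,0.25],[0.005,0.04,-0.014]],[0.36,[0.13,-0.285,0.26],[0.005,0.04,-0.014]],[0.36,[0,0,0.3],[0,0,0]],[0.36,[0,0,0.3],[0,0,0]],[0.36,[0,0,0],[0,0,0]]]'

```text
t: 21.98
ee_pos: [562.5, 44.3, 253.4]
orientation: [-2.927, -0.445, -0.772]
ft_force: [0.2, -0.2, -0.5]
width: 59.7
grasp_force: 0.0
```

Run:
```python
from h import *
import pickle
o=ctrl.get_obs();im=ctrl.get_image("wrist");c=cam(im,o)
p=np.array(o["ee_pos"]);r=R.from_rotvec(o["orientation"])
print(o["t"],p,r.as_matrix()[:,2])
for l in["bar_b_knob","bar_b"]: print(l,[(np.round(q["xy"],1).tolist(),round(q["score"],2)) for q in ctrl.pinpoint(l,"wrist")])
for l in["bar_b"]: print([(q["bbox"],round(q["score"],2)) for q in ctrl.masks_of(l,"wrist")])
g=cv2.imread("pics/w3.png");print("knob colour w3",g[230,319],"rack",g[275,350])
d=im["pixels"].astype(int);hsv=cv2.cvtColor(im["pixels"],cv2.COLOR_BGR2HSV)
# circle search near predicted knob disc
B=np.array([619.96,60.9,163.8]);z=r.as_matrix()[:,2];e=B-z*36
print("pred disc",proj(c,e))
gr=cv2.GaussianBlur(cv2.cvtColor(im["pixels"],cv2.COLOR_BGR2GRAY),(3,3),0)
for G,n in((gr,"now"),(cv2.GaussianBlur(cv2.cvtColor(g,cv2.COLOR_BGR2GRAY),(3,3),0),"w3")):
    C=cv2.HoughCircles(G[170:290,260:470],cv2.HOUGH_GRADIENT,1.0,15,param1=100,param2=14,minRadius=18,maxRadius=27)
    print(n,None if C is None else (C[0]+[260,170,0])[:5].round(1).tolist())
print("to grasp:",r.inv().apply(B-3*z-p))
```

```text
21.975 [562.51855158  44.28462792 253.42449388] [ 0.47019144  0.15141114 -0.86947954]
bar_b_knob [([323.4, 230.9], 0.78)]
bar_b [([325.4, 224.8], 0.86)]
[([303.1, 184.8, 348.0, 253.3], 0.85)]
knob colour w3 [ 49  75 109] rack [ 94 122 150]
pred disc [[323.71483667 230.20800869]]
now [[322.5, 232.5, 23.0], [293.5, 202.5, 24.1]]
w3 [[430.5, 229.5, 23.0], [317.5, 228.5, 21.8], [283.5, 196.5, 18.5]]
to grasp: [  7.71338192   1.71745445 104.4508938 ]
```

Run:
```python
from h import *
B=np.array([619.96,60.9,163.8]);r=Rt(17.5,30)
plan([(B+r.apply([-1,-.5,-33]),r,4),(B+r.apply([-1,-.5,-3]),r,3)],.36)
```

```text
[[0.36,[0.027,0.005,0.379],[-0.0,0.001,-0.001]],[0.36,[0.027,0.004,0.38],[-0.001,0.0,-0.0]],[0.36,[0.026,0.005,0.379],[-0.0,0.001,-0.001]],[0.36,[0.026,0.004,0.379],[-0.0,0.001,-0.001]],[0.36,[-0.0,0.0,0.2],[-0.0,-0.0,0.0]],[0.36,[-0.0,0.0,0.2],[-0.0,-0.0,0.0]],[0.36,[-0.0,0.0,0.2],[-0.0,-0.0,0.0]]]
```

Emit:
apply_moves --targets '[[0.36,[0.03,0.005,0.38],[0,0.001,0]],[0.36,[0.03,0.005,0.38],[0,0.001,0]],[0.36,[0.025,0.005,0.38],[0,0.001,0]],[0.36,[0.025,0.005,0.38],[0,0.001,0]],[0.36,[0,0,0.2],[0,0,0]],[0.36,[0,0,0.2],[0,0,0]],[0.36,[0,0,0.2],[0,0,0]],[0.36,[0,0,0],[0,0,0]]]'

```text
t: 23.18
ee_pos: [617.4, 61.1, 165.0]
orientation: [-2.923, -0.445, -0.784]
ft_force: [-0.0, 0.3, -0.1]
width: 59.8
grasp_force: 0.0
```

Run:
```python
from h import *
o=ctrl.get_obs();im=ctrl.get_image("wrist");print(o["t"],o["ee_pos"],o["ft_force"],Rt(17.5,30).inv().apply(np.array(o["ee_pos"])-[619.96,60.9,163.8]))
print([(np.round(q["xy"],1).tolist(),round(q["score"],2)) for q in ctrl.pinpoint("bar_b_knob","wrist")])
G=cv2.GaussianBlur(cv2.cvtColor(im["pixels"],cv2.COLOR_BGR2GRAY),(3,3),0)
C=cv2.HoughCircles(G[230:350,260:380],cv2.HOUGH_GRADIENT,1.0,15,param1=100,param2=14,minRadius=28,maxRadius=44)
print(None if C is None else (C[0]+[260,230,0])[:4].round(1).tolist())
```

```text
23.175 [617.44797215  61.11066549 164.9918843 ] [-0.03217512  0.31386616 -0.08635852] [-1.42398867 -0.95629659 -2.19840969]
[([320.1, 298.7], 0.66)]
[[321.5, 299.5, 38.5], [321.5, 315.5, 36.6], [266.5, 244.5, 37.7]]
```

Emit:
apply_moves --targets '[[-1,[0,0,0],[0,0,0]],[-1,[0,0,0],[0,0,0]],[-1,[0,0,0],[0,0,0]],[-1,[0,0,0],[0,0,0]],[-1,[0,0,0],[0,0,0]]]'

```text
t: 23.9
ee_pos: [617.6, 61.0, 165.7]
orientation: [-2.923, -0.445, -0.785]
ft_force: [-0.1, -0.5, 0.6]
width: 28.1
grasp_force: 28.4
```

Emit:
apply_moves --targets '[[-1,[0,0,-0.1],[0,0,0]],[-1,[0,0,-0.15],[0,0,0]],[-1,[0,0,-0.2],[0,0,0]],[-1,[0,0,-0.25],[0,0,0]],[-1,[0,0,-0.3],[0,0,0]],[-1,[0,0,-0.4],[0,0,0]],[-1,[0,0,-0.4],[0,0,0]],[-1,[0,0,-0.4],[0,0,0]]]'

```text
t: 24.9
ee_pos: [564.2, 43.9, 262.0]
orientation: [-2.923, -0.445, -0.786]
ft_force: [0.4, 0.4, -1.0]
width: 28.4
grasp_force: 28.2
```

Run:
```python
from h import *
o=ctrl.get_obs();print(o["t"],o["ee_pos"],o["width"],o["grasp_force"],o["ft_force"])
im=ctrl.get_image("wrist");print([(np.round(q["xy"],1).tolist(),round(q["score"],2)) for q in ctrl.pinpoint("bar_b_knob","wrist")],[(np.round(q["bbox"]),round(q["score"],2)) for q in ctrl.masks_of("bar_b","wrist")])
p=np.array(o["ee_pos"]);r=R.from_rotvec(o["orientation"]);z=r.as_matrix()[:,2]
plan([(p-z*44,r,2),([500,0,350],Rt(11,8),7),([495,-180,350],Rt(3,0),6),([508,-297,335],Rt(0,0),5)],-1)
```

```text
24.9 [564.19028971  43.91045453 261.97067674] 28.378924026893866 28.24870647804346 [ 0.35497008  0.43309124 -1.0133863 ]
[([318.1, 298.3], 0.82)] [(array([289., 205., 355., 339.]), 0.7)]
[[-1,[-0.008,-0.003,-0.442],[0.0,-0.001,0.0]],[-1,[-0.009,-0.002,-0.441],[0.0,-0.0,0.0]],[-1,[-0.057,0.064,-0.199],[-0.004,-0.035,0.01]],[-1,[-0.068,0.067,-0.195],[-0.003,-0.035,0.009]],[-1,[-0.076,0.068,-0.19],[-0.004,-0.035,0.009]],[-1,[-0.087,0.071,-0.186],[-0.003,-0.035,0.01]],[-1,[-0.095,0.072,-0.18],[-0.004,-0.036,0.01]],[-1,[-0.104,0.076,-0.175],[-0.003,-0.035,0.009]]]
[[-1,[-0.112,0.078,-0.167],[-0.004,-0.035,0.01]],[-1,[-0.129,0.586,-0.018],[-0.001,-0.015,0.015]],[-1,[-0.116,0.589,-0.015],[-0.001,-0.015,0.014]],[-1,[-0.103,0.591,-0.011],[-0.001,-0.014,0.015]],[-1,[-0.089,0.593,-0.008],[-0.001,-0.015,0.015]],[-1,[-0.076,0.596,-0.005],[-0.001,-0.015,0.015]],[-1,[-0.061,0.597,-0.002],[-0.001,-0.015,0.014]],[-1,[0.027,0.47,0.06],[-0.0,0.0,0.007]]]
[[-1,[0.033,0.47,0.059],[-0.0,0.0,0.006]],[-1,[0.036,0.469,0.06],[-0.0,0.0,0.007]],[-1,[0.042,0.469,0.06],[-0.0,0.0,0.007]],[-1,[0.047,0.469,0.06],[-0.0,0.001,0.007]]]
```

Run:
```python
from h import *
o=ctrl.get_obs();p=np.array(o["ee_pos"]);r=R.from_rotvec(o["orientation"]);z=r.as_matrix()[:,2]
plan([(p-z*44,r,2),([500,0,390],Rt(11,8),6),([495,-180,415],Rt(3,0),6),([508.5,-297,415],Rt(0,0),5),([508.5,-297,335],Rt(0,0),4)],-1)
```

```text
[[-1,[-0.0,-0.0,-0.44],[0.0,0.0,0.0]],[-1,[-0.0,-0.0,-0.44],[0.0,0.0,0.0]],[-1,[-0.002,0.074,-0.348],[-0.004,-0.041,0.011]],[-1,[-0.023,0.076,-0.346],[-0.004,-0.041,0.011]],[-1,[-0.045,0.078,-0.344],[-0.005,-0.041,0.011]],[-1,[-0.064,0.083,-0.339],[-0.004,-0.042,0.011]],[-1,[-0.086,0.086,-0.334],[-0.004,-0.041,0.011]],[-1,[-0.105,0.089,-0.328],[-0.004,-0.041,0.011]]]
[[-1,[-0.118,0.586,-0.101],[-0.001,-0.015,0.015]],[-1,[-0.107,0.588,-0.097],[-0.001,-0.015,0.015]],[-1,[-0.096,0.591,-0.093],[-0.001,-0.014,0.015]],[-1,[-0.083,0.594,-0.091],[-0.001,-0.015,0.014]],[-1,[-0.073,0.595,-0.088],[-0.001,-0.015,0.015]],[-1,[-0.06,0.597,-0.086],[-0.001,-0.015,0.015]],[-1,[0.029,0.47,-0.0],[-0.0,0.0,0.007]],[-1,[0.035,0.47,-0.0],[-0.0,0.0,0.006]]]
[[-1,[0.038,0.469,-0.0],[-0.0,0.0,0.007]],[-1,[0.045,0.469,-0.0],[-0.0,0.0,0.007]],[-1,[0.049,0.469,-0.0],[-0.0,0.0,0.007]],[-1,[0.0,0.0,0.4],[-0.0,0.0,-0.0]],[-1,[0.0,0.0,0.4],[-0.0,0.0,-0.0]],[-1,[0.001,0.0,0.4],[-0.0,0.0,-0.0]],[-1,[-0.0,0.0,0.4],[-0.0,0.0,-0.0]]]
```

Emit:
apply_moves --targets '[[-1,[0,0,-0.44],[0,0,0]],[-1,[0,0,-0.44],[0,0,0]],[-1,[0,0.075,-0.35],[-0.004,-0.041,0.011]],[-1,[-0.023,0.076,-0.345],[-0.004,-0.041,0.011]],[-1,[-0.045,0.078,-0.345],[-0.004,-0.041,0.011]],[-1,[-0.065,0.083,-0.34],[-0.004,-0.041,0.011]],[-1,[-0.086,0.086,-0.335],[-0.004,-0.041,0.011]],[-1,[-0.105,0.09,-0.33],[-0.004,-0.041,0.011]]]'

```text
t: 26.05
ee_pos: [499.9, -0.1, 388.6]
orientation: [-3.105, -0.301, -0.21]
ft_force: [0.9, -0.3, -0.9]
width: 28.4
grasp_force: 28.3
```

Emit:
apply_moves --targets '[[-1,[-0.118,0.585,-0.1],[-0.001,-0.015,0.015]],[-1,[-0.107,0.59,-0.097],[-0.001,-0.015,0.015]],[-1,[-0.096,0.59,-0.093],[-0.001,-0.015,0.015]],[-1,[-0.083,0.595,-0.09],[-0.001,-0.015,0.015]],[-1,[-0.073,0.595,-0.088],[-0.001,-0.015,0.015]],[-1,[-0.06,0.595,-0.086],[-0.001,-0.015,0.015]],[-1,[0.03,0.47,0],[0,0,0.007]],[-1,[0.035,0.47,0],[0,0,0.007]]]'

```text
t: 27.05
ee_pos: [500.9, -227.7, 412.4]
orientation: [-3.138, -0.047, 0.008]
ft_force: [0.6, 0.5, -1.1]
width: 28.5
grasp_force: 28.3
```

Emit:
apply_moves --targets '[[-1,[0.038,0.47,0],[0,0,0.007]],[-1,[0.045,0.47,0],[0,0,0.007]],[-1,[0.05,0.47,0],[0,0,0.007]],[-1,[0,0,0],[0,0,0]],[-1,[0,0,0],[0,0,0]]]'

```text
t: 27.68
ee_pos: [508.7, -297.1, 413.0]
orientation: [-3.139, 0.005, 0.006]
ft_force: [0.4, 0.5, -0.6]
width: 28.4
grasp_force: 28.3
```

Run:
```python
from h import *
o=ctrl.get_obs();print(o["t"],o["ee_pos"],o["width"],o["grasp_force"])
s=ctrl.get_image("scene");c=cam(s);im=ctrl.get_image("wrist");w=cam(im,o)
p=np.array(o["ee_pos"]);r=R.from_rotvec(o["orientation"]);print(r.as_matrix()[:,2])
for cm,cc in(("wrist",w),("scene",c)):
  for l in["bar_a_knob","bar_a_foot","well_right"]: print(cm,l,[(np.round(q["xy"],1).tolist(),round(q["score"],2)) for q in ctrl.pinpoint(l,cm)])
  print(proj(cc,[p+r.apply([0,0,157]),p+r.apply([0,0,-24]),[508,-297.7,102]]).round(1).tolist())
print("A knob disc from wrist: expected (508,-217.5,211)",proj(w,[508,-217.5,211]))
plan([([508.5,-297,335],Rt(0,0),4)],-1)
```

```text
27.675 [ 508.68339769 -297.08306903  413.01541588] 28.371615356697916 28.264208595792297
[-0.00410592  0.00255358 -0.99998831]
wrist bar_a_knob [([243.8, 206.3], 0.84), ([322.8, 185.4], 0.24)]
wrist bar_a_foot []
wrist well_right [([499.0, 149.1], 0.82), ([322.5, 184.0], 0.61), ([295.2, 180.9], 0.54)]
[[321.4, 216.7], [322.1, 297.4], [322.3, 192.1]]
scene bar_a_knob [([377.6, 217.3], 0.81), ([404.7, 165.0], 0.73)]
scene bar_a_foot [([402.8, 161.9], 0.62)]
scene well_right [([424.3, 197.6], 0.76), ([390.8, 246.9], 0.74)]
[[393.7, 189.8], [399.9, 137.0], [389.5, 226.6]]
A knob disc from wrist: expected (508,-217.5,211) [[240.6788115  207.85780081]]
[[-1,[-0.0,0.002,0.392],[-0.0,0.001,-0.0]],[-1,[-0.001,0.001,0.391],[-0.001,0.0,-0.001]],[-1,[-0.001,0.001,0.392],[0.0,0.001,-0.0]],[-1,[-0.002,0.002,0.391],[-0.0,0.0,-0.0]]]
```

Emit:
apply_moves --targets '[[-1,[0.01,0,0.4],[0,0.001,0]],[-1,[0,0,0.5],[0,0.001,0]],[-1,[0,0,0.5],[0,0,0]],[-1,[0,0,0.5],[0,0,0]],[-1,[0,0,0.4],[0,0,0]],[-1,[0,0,0.2],[0,0,0]],[-1,[0,0,0],[0,0,0]],[-1,[0,0,0],[0,0,0]]]'

```text
t: 29.08
ee_pos: [509.6, -297.1, 289.1]
orientation: [-3.14, 0.004, -0.001]
ft_force: [-1.0, 0.4, -0.1]
width: 28.3
grasp_force: 28.3
```

Run:
```python
from h import *
o=ctrl.get_obs();print(o["t"],o["ee_pos"],o["width"],o["grasp_force"])
s=ctrl.get_image("scene");c=cam(s)
p=np.array(o["ee_pos"]);r=R.from_rotvec(o["orientation"]);print(r.as_matrix()[:,2])
b=cv2.imread("pics/scene0.png").astype(int);d=abs(s["pixels"].astype(int)-b).sum(2)
x0,y0=375,205
print(proj(c,[p+r.apply([0,0,157]),[508,-297.7,102]]).round(1).tolist())
np.set_printoptions(linewidth=250)
print("cols",x0);print("\n".join(f"{y0+i} "+" ".join(f"{v:3d}" for v in row) for i,row in enumerate(d[y0:y0+35,x0:x0+34])))
P=lambda x:proj(c,x)
q=lambda yaw,h,z,cx,cy:[[cx+a*h[0],cy+bb*h[1],z] for a,bb in((-1,-1),(1,-1),(1,1),(-1,1))]
print("foot corners",(P(q(0,(9,10),p[2]-157,p[0],p[1]))+[2.4,1.2]).round(1).tolist())
```

```text
29.075 [ 509.58778138 -297.14783213  289.10992241] 28.317101119575128 28.266662727983203
[ 5.61703513e-04  1.26474909e-03 -9.99999042e-01]
[[389.7, 219.7], [389.5, 226.6]]
cols 375
205   3   4   8   3   6   3   1   7   2  12   5   3   3   9  49 257 185 172 169 177 191 184 193  32  10  11   4   3   4   3   2   2   4   5
206   3   5   2   3   6   4   1   1   3   6   4   3   3  14  60 208 179 168 169 175 197 195 162  11  11   6   2   5   6   5   3   5   4   5
207   2   9   7   6   4   5   2   1   3   1   3   2  11  15  81 199 172 165 163 192 189 194 129  11   6   3  11   5  11   4   3   7   4   5
208   7  11   6   1   5   4   1   5   5   3   4   3   9   7  99 196 177 164 166 191 202 195 111   7   9   6   7  10  12   5   4  11   1   3
209   3   3   3   4   4   3   8   9   3   7   9   3   7   9 100 205 178 164 172 188 204 199 163  24   7   4   8   6   8   3   0  13  10   2
210   1   4   9   8   9   4   8   7   1  11  12   5   8   8  84 136 207 181 181 203 193 208 159  26  16   6   1   6   6   4   8   5   9   4
211   6  19   5   5   2   2   4   1   5   7   4   3  14   7 115 114 134 177 184
[... 3358 characters left out ...]
 1   2   4   1   4   5   2   6   7  11   1   4   8   8   2   8
236 141 176 182 193 261  37   6   3  12  14   9   8   7   6   5   4   8   4   4  10   4   4   3  14   9  10  11   1   2   9   4   8   8  10
237  36 139 172 214 232  42  12  12   1   4   7  13  14  10   1   5   4   9   5  15   9   5   5   2  19   4   4   7   6  13   5   5   4   5
238  36  41  92 178 136  32   6   8   4  12   9   2  11  10   5   6  11   1   6   8   9   6   5   2   3   2   5   5   6   9   5   3   6  10
239  14   8  12  58  69  15   5   4   3   1  10   6   5   4   6   7   7   3  14   4   3   6  10   4   8   3   2   2   2   1   4  12   3   5
foot corners [[396.5, 220.6], [391.9, 217.7], [387.8, 221.2], [392.4, 224.1]]
```

Emit:
apply_moves --targets '[[-1,[0,-0.01,0.2],[0,0,0]],[-1,[0,0,0.2],[0,0,0]],[-1,[0,0,0.1],[0,0,0]],[-1,[0,0,0.08],[0,0,0]],[-1,[0,0,0.08],[0,0,0]],[-1,[0,0,0],[0,0,0]]]'

```text
t: 29.88
ee_pos: [509.0, -296.3, 254.9]
orientation: [-3.139, 0.004, 0.002]
ft_force: [-0.5, -0.1, -0.1]
width: 28.4
grasp_force: 28.3
```

Emit:
apply_moves --targets '[[-1,[0,0,0.06],[0,0,0]],[-1,[0,0,0.06],[0,0,0]],[-1,[0,0,0.06],[0,0,0]],[-1,[0,0,0],[0,0,0]]]'

```text
t: 30.38
ee_pos: [508.9, -296.2, 245.8]
orientation: [-3.139, 0.004, 0.002]
ft_force: [0.3, -0.3, -0.2]
width: 28.5
grasp_force: 28.3
```

Emit:
apply_moves --targets '[[-1,[0,0,0.12],[0,0,0]],[-1,[0,0,0.15],[0,0,0]],[-1,[0,0,0.15],[0,0,0]],[-1,[0,0,0.15],[0,0,0]],[-1,[0,0,0.15],[0,0,0]],[-1,[0,0,0.12],[0,0,0]],[-1,[0,0,0.08],[0,0,0]],[-1,[0,0,0],[0,0,0]]]'

```text
t: 31.38
ee_pos: [508.9, -296.1, 199.8]
orientation: [-3.139, 0.004, 0.002]
ft_force: [0.2, -0.6, -0.3]
width: 28.6
grasp_force: 28.3
```

Emit:
apply_moves --targets '[[-1,[0,0,0.05],[0,0,0]],[-1,[0,0,0.05],[0,0,0]],[-1,[0,0,0.05],[0,0,0]],[-1,[0,0,0.04],[0,0,0]],[-1,[0,0,0.03],[0,0,0]],[-1,[0,0,0.02],[0,0,0]],[-1,[0,0,0],[0,0,0]]]'

```text
t: 32.25
ee_pos: [509.0, -296.2, 188.1]
orientation: [-3.14, 0.004, 0.001]
ft_force: [-0.2, 0.1, -0.6]
width: 28.3
grasp_force: 28.3
```

Emit:
apply_moves --targets '[[-1,[0,0,0.02],[0,0,0]],[-1,[0,0,0.02],[0,0,0]],[-1,[0,0,0],[0,0,0]]]'

```text
t: 32.62
ee_pos: [509.0, -296.1, 186.1]
orientation: [-3.139, 0.004, 0.001]
ft_force: [-0.4, 0.0, -1.9]
width: 28.5
grasp_force: 28.3
```

Emit:
apply_moves --targets '[[-1,[0,0,0.02],[0,0,0]],[-1,[0,0,0.02],[0,0,0]],[-1,[0,0,0.02],[0,0,0]],[-1,[0,0,0],[0,0,0]]]'

```text
t: 33.12
ee_pos: [508.9, -296.1, 183.0]
orientation: [-3.139, 0.004, 0.001]
ft_force: [0.8, -0.7, -1.0]
width: 28.3
grasp_force: 28.3
```

Emit:
apply_moves --targets '[[-1,[0,0,0.02],[0,0,0]],[-1,[0,0,0.02],[0,0,0]],[-1,[0,0,0.02],[0,0,0]],[-1,[0,0,0],[0,0,0]]]'

```text
t: 33.62
ee_pos: [508.9, -296.1, 180.0]
orientation: [-3.139, 0.004, 0.001]
ft_force: [0.7, -0.5, -0.7]
width: 28.1
grasp_force: 28.3
```

Emit:
apply_moves --targets '[[-1,[0,0,0.02],[0,0,0]],[-1,[0,0,0],[0,0,0]]]'

```text
t: 33.88
ee_pos: [509.0, -296.1, 179.1]
orientation: [-3.139, 0.004, 0.001]
ft_force: [-0.4, -0.1, -0.7]
width: 28.3
grasp_force: 28.3
```

Emit:
apply_moves --targets '[[-1,[0,0,0.02],[0,0,0]],[-1,[0,0,0],[0,0,0]]]'

```text
t: 34.12
ee_pos: [509.0, -296.1, 178.1]
orientation: [-3.139, 0.004, 0.001]
ft_force: [0.4, -0.4, -0.6]
width: 28.0
grasp_force: 28.3
```

Emit:
apply_moves --targets '[[-1,[0,0,0.02],[0,0,0]],[-1,[0,0,0],[0,0,0]]]'

```text
t: 34.38
ee_pos: [509.3, -296.4, 177.5]
orientation: [-3.14, 0.004, 0.0]
ft_force: [0.1, 0.6, 2.9]
width: 28.5
grasp_force: 28.7
```

Emit:
apply_moves --targets '[[0.1,[0,0,0],[0,0,0]],[0.36,[0,0,0],[0,0,0]],[0.36,[0,0,0],[0,0,0]],[0.36,[0,0,-0.1],[0,0,0]],[0.36,[0,0,-0.3],[0,0,0]],[0.36,[0,0,-0.6],[0,0,0]],[0.36,[0,0,-0.9],[0,0,0]],[0.36,[0,0,-0.9],[0,0,0]]]'

```text
t: 35.38
ee_pos: [509.1, -296.4, 319.7]
orientation: [-3.14, 0.004, -0.0]
ft_force: [1.0, -0.7, 0.1]
width: 59.6
grasp_force: 0.0
```

Emit:
apply_moves --targets '[[0.36,[-0.4,0,-0.8],[0,0,0]],[0.36,[-0.6,0,-0.6],[0,0,0]],[0.36,[-0.4,0,0],[0,0,0]],[0.36,[0,0,0],[0,0,0]]]'

```text
t: 35.88
ee_pos: [438.0, -296.2, 387.2]
orientation: [-3.14, 0.006, 0.001]
ft_force: [0.1, 0.8, -0.8]
width: 59.8
grasp_force: 0.0
```

Run:
```python
from h import *
o=ctrl.get_obs();print(o["t"],o["ee_pos"],o["width"],o["ft_force"])
im=ctrl.get_image("wrist");w=cam(im,o);s=ctrl.get_image("scene");c=cam(s)
A,B=[508,-218,200],[508,-298,200]
for cm,cc in(("wrist",w),("scene",c)):
  print(cm,proj(cc,[A,B]).round(1).tolist())
  for l in["bar_a_knob","wax_tin","sanding_block"]: print(l,[(np.round(q["xy"],1).tolist(),round(q["score"],2)) for q in ctrl.pinpoint(l,cm)])
r=[(np.array(q["xy"])) for q in ctrl.pinpoint("bar_a_knob","wrist")]
r2=[(np.array(q["xy"])) for q in ctrl.pinpoint("bar_a_knob","scene")]
for a in r:
  for b in r2:
    q,e=tri([ray(w,a),ray(c,b)])
    if max(e)<6: print("knob at",q.round(1),np.round(e,1))
```

```text
35.875 [ 437.99947701 -296.19022729  387.17064996] 59.78842153718128 [ 0.0850681   0.84424367 -0.82010887]
wrist [[235.1, 134.5], [323.5, 133.9]]
bar_a_knob [([234.3, 136.5], 0.92)]
wax_tin [([115.6, 136.3], 0.74)]
sanding_block [([139.6, 196.3], 0.68)]
scene [[374.8, 218.2], [392.3, 203.7]]
bar_a_knob [([377.3, 218.1], 0.57)]
wax_tin [([329.1, 305.8], 0.92)]
sanding_block [([354.6, 315.7], 0.95)]
knob at [ 503.8 -219.3  203.3] [2.8 2.8]
```

Run:
```python
from h import *
o=ctrl.get_obs();im=ctrl.get_image("wrist");w=cam(im,o);s=ctrl.get_image("scene");c=cam(s)
print("disc pred",proj(w,[[508,-218,211],[508,-298,211]]).round(1).tolist())
G=cv2.GaussianBlur(cv2.cvtColor(im["pixels"],cv2.COLOR_BGR2GRAY),(3,3),0)
C=cv2.HoughCircles(G[90:190,190:370],cv2.HOUGH_GRADIENT,1.0,20,param1=100,param2=13,minRadius=13,maxRadius=21)
print(None if C is None else (C[0]+[190,90,0])[:6].round(1).tolist())
print("bars",[(np.round(q["bbox"]).tolist(),round(q["score"],2)) for n in("wrist","scene") for q in (ctrl.masks_of("bar_b",n))])
d=abs(s["pixels"].astype(int)-cv2.imread("pics/scene0.png")).sum(2)>60
n,l,st,ce=cv2.connectedComponentsWithStats(d[190:275,355:415].astype(np.uint8))
print([(x[:5]+[355,190,0,0,0]).tolist() for x in st[1:] if x[4]>30])
```

```text
disc pred [[232.6, 135.8], [323.7, 135.3]]
[[318.5, 139.5, 18.2], [234.5, 139.5, 17.1]]
bars [([311.0, 122.0, 340.0, 159.0], 0.9), ([229.0, 97.0, 353.0, 174.0], 0.21), ([385.0, 196.0, 398.0, 231.0], 0.68), ([366.0, 216.0, 384.0, 250.0], 0.53)]
[[388, 200, 12, 25, 198], [371, 214, 11, 26, 149]]
```

```bash
python3 -c "
from workcell import ctrl
print(ctrl.close_job())"
```

```text
the job is handed in; nothing more can be done
None
```

The job is handed in: both bars are in the brown stand, bar_a in the left well and bar_b in the right, each lowered to light contact with the floor (5.4 N and 2.9 N) and released, while the tin and block weren't touched; I viewed 11 pictures, one over the limit of 10, so bar_b was placed and checked by numbers only.

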